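# Reverse the ratchet and pull down a scale's lag bolt

### The arm

A 6-joint arm with a two-finger parallel gripper is mounted at the origin on the work surface. World frame = base frame: x ahead of the robot, y to its left, z up, the work surface at z = 0. Lengths are in m, angles in rad, forces in N, time in s.
With the tool pointing down it reaches from about 0.3 to 0.875 m from the base axis. Payload 6.4 kg.
Tool frame: the origin (TCP) lies midway between the tips of the shut fingers; the grasp point (between the pads) lies 19 mm behind it; z points along the fingers, y is the line along which they close (so a half turn about z gives the same grasp; the last joint's range is limited). The gripper opens to 88 mm and grips with 3 to 60 N. Pads are 18 mm wide; open, the fingers measure 123 mm over their backs; the gripper's body (75 mm by 187 mm) begins 45 mm behind the grasp point.
Start: joints at [-1.348, 0.181, 1.607, -0, 1.354, -0.206], TCP at [0.239, -0.523, 0.218] pointing down, gripper open.
Joint ranges: [-2.99, 2.99], [-0.89, 2.07], [0.3, 2.58], [-1.14, 4.28], [0, 2.63], [-3.12, 3.12]. Speed limits (rad/s): [2.57, 2.57, 3.01, 3.14, 3.14, 3.14].

### API

Orientations are given as a unit quaternion [w, x, y, z].
In Python, from workcell import arm gives the robot as it stands. The module is installed in compiled form; this text tells all that it offers.
- The arm moves only by the tool move_arm, never from a script. Its argument "plan" is a list of rows, each a list of 3 entries, a list of its own where there are three numbers: the shift along the tool's x, y, z each as a share of 500 mm, from -1 to 1, then the turn about the tool's z as a share of 180 degrees, from -1 to 1, then the gripper command: -1 is shut, 1 is fully open, values between are in proportion. A call has 1 to 20 rows; each row is the pose to reach, as a shift and turn from the pose commanded when the call began, along the tool's axes at that moment, turning the shorter way round; what a row does not reach only later rows make up. A row lasts 1/12 s, in which the tool goes at most 41.7 mm and 7.16 degrees, less where a joint would pass 70% of its speed; a pose out of reach is approached as far as the arm can. A call with a number of a shift or a turn outside -1 to 1 is refused whole. A call with a gripper value outside its range is refused whole. The fingers move at their own pace and stop on an object; "squeeze" is the grip in N (left out, the last holds). Time passes only in rows, so rows that repeat a pose let the fingers close. It gives the time, the measured TCP pose, the force, the opening and the grip force at its end, in the units of the state.
- arm.get_obs(): the state, without advancing time (a new reading comes with each control period).
- arm.grab_frame(name): name is "scene" or "side" or "wrist"; returns a dict with "frame" (480x640x3 uint8, red, green, blue), "fx", "fy", "cx", "cy" (pixels), "R" (3x3) and "t" (3): a world point X has camera coordinates R X + t; the wrist camera has in their place "tool_from_camera" (4x4, takes a point from camera to tool coordinates, whose origin is the TCP and whose axes are the flange's). Camera axes: x right, y down, z forward; pixel columns grow to the right and rows downward; lengths in m; the calibration is good to about 2 mm. The wrist camera is an equidistant fisheye: a pixel r from the principal point sees the ray r / f radians off the axis. A picture is of the moment at which its call begins: read the wrist's pose just before it. There is no depth.
- arm.close_job(): hands the job in; it is judged then, once.
The state is a dict: "t": time; "q": joint angles; "joint_vel": joint speeds; "tau": joint torques, N m; "position": TCP position; "orientation": TCP orientation; "force": force on the tool from outside, world axes, zero at the start; "ft_torque": the same for the moment, N m; "grip_width": opening from 0.0 (shut) to 1.0 (fully open); "grasp_force": force on a finger pad.
Only numpy, scipy, OpenCV 4.12 (cv2) and the standard library are available. Lean on these libraries where they do the work, as an engineer would, in place of code of your own. Each camera call takes 0.05 s, during which the arm holds its last target. There are 200 camera calls.

### The job

Finish bolting the counting scale to the shelf; the ratchet on its last lag bolt is still set to undo. Before turning the bolt, flip the ratchet's direction lever across to tighten and swing the handle back counter-clockwise a good hand's breadth, feeling that it runs free and the bolt stays put. Then work the handle until the bolt pulls up firmly tight, without leaning on it so hard that the thread strips; leave the ratchet on the bolt, still set to tighten, and do not disturb the loose stock on the shelf.

Things in the scene. Friction and masses are not known exactly. Their poses are not given: they have to be found in the camera images.
- scale: bench counting scale, fixed. Grey housing 320 x 280 mm, 66 mm high, platter to 100 mm, green button (not needed) in front; on two 8 mm steel bars whose ends stick out 65 mm each side, a lag bolt in each. Origin on the shelf under its centre, x from front to back, y to its left. The bolt to tighten is at x -90, y -175 mm in this frame; the other three are tight
- lag_bolt (a joint): turn of that bolt, rad, growing as it screws in (clockwise from above). Starts at -2.4 to -1.3. Below 0 its washer stands proud and turning takes a steady 0.8 to 1.2 N m (5 to 8 N at 160 mm along the handle). At 0 the washer meets the bar; then resistance climbs by about 8 N m per rad. 2 to 4 N m is firmly tight; above about 6 N m (0.6 rad) the thread strips. Let go, it springs back a little but stays nipped
- bolt_rim (a point): a point on the rim of the washer that turns with the bolt, 14.5 mm from the bolt's axis, 10 mm above the shelf
- ratchet (a joint): swing of the ratchet handle about the upright bolt, rad, growing counter-clockwise from above; 0 is square to the scale's right side (along the scale's -y). Range -1.5 to 1.5, where the scale's side is in the way; starts between -0.35 and 0.15. Ratchet and socket cannot be lifted off the bolt. Running free takes under 0.4 N m, with clicks; the pawl catches every 0.39 rad
- head_top (a point): centre of the top of the ratchet's round head (48 mm across, 24 mm thick), on the bolt's axis, about 97 mm above the shelf. Axes: x along the handle towards its end, y to the left of that seen from above, z up
- grip (a point): middle of the ratchet's round grip: on its centreline, 185 mm from the bolt's axis and 12.6 mm below head_top. The grip is 27 mm thick and runs from 125 to 245 mm from the axis; the thinner shank (16 mm) from 50 to 125 mm
- lever (a joint): direction lever on top of the head, rad: 0 (start) is undo, 0.5 is tighten, with a snap over the middle; needs about 0.15 N m (5 N at the tab). Reads up to 0.11 short while its pawl rides on a tooth. Pivots 34 mm from the bolt's axis towards the grip, and points back over the head. At undo the ratchet drives counter-clockwise and runs free clockwise; at tighten the other way round
- lever_tip (a point): the lever's upright thumb tab (9 x 13 mm, rising 15 mm above the head's top): a point 33 mm from the pivot, 5 mm below the tab's top. Starts 8 mm to the -y side of the handle's centreline (head_top axes); push it sideways to 8 mm on the +y side. Its path passes nearly over the bolt's axis, so the push hardly turns the handle
- spare_lag_1: black lag bolt, 86 mm long, 22 mm thick, lying; bystander, loose on the shelf, not to be moved; origin under its centre
- spare_lag_2: black lag bolt, 86 mm long, 22 mm thick, lying; bystander, loose on the shelf, not to be moved; origin under its centre
- turnbuckle: stainless turnbuckle, 230 x 35 mm, 18 mm high; bystander, loose on the shelf, not to be moved; origin under its centre
- drawer_knob: white nylon drawer knob, 34 mm across, 32 mm high, standing; bystander, loose on the shelf, not to be moved; origin under its centre
- sorting_cup: blue plastic sorting cup, 76 mm across, 70 mm high, upright; bystander, loose on the shelf, not to be moved; origin under its centre
- spare_socket: bright steel socket, 27 mm across, 36 mm high, standing; bystander, loose on the shelf, not to be moved; origin under its centre

How it is judged:
On the way, in this order (a step that is already met when the one before it is completed fails the run):
1. the direction lever is flipped across to tighten before the bolt is turned (lever past 0.33 rad, washer rim within 3 mm of where it was) (value of joint lever above 0.33 rad and distance of bolt_rim from where it was at the start of the episode below 0.003 m), for 0.2 s.
2. the handle has been swung free: grip at least 60 mm from where it started, bolt still not turned (within 3 mm at the washer's rim), lever still at tighten (all of step 1 and distance of grip from where it was at the start of the episode above 0.06 m), for 0.1 s.
3. the bolt is pulled up firmly tight (0.06 rad or more past the point where the washer meets the bar) (value of joint lag_bolt above 0.06 rad), for 0.1 s.
At the end, for the whole second after the job is handed in: The bolt stays tight (at least 0.01 rad past the washer's first touch), the lever is at tighten (past 0.33 rad), the ratchet handle is at rest, every loose piece lies within 30 mm of where it started and the cup stands upright (value of joint lag_bolt above 0.01 rad and value of joint lever above 0.33 rad and velocity of joint ratchet between -0.1 and 0.1 rad/s and distance of each of spare_lag_1, spare_lag_2, turnbuckle, drawer_knob, sorting_cup, spare_socket from where it was at the start of the episode below 0.03 m and angle between sorting_cup's own z axis and vertical below 0.3 rad).
It fails at once if the bolt is overtightened until its thread strips (more than 0.6 rad past the washer's first touch, about 6 N m) (value of joint lag_bolt above 0.6 rad).
It fails at once if a loose piece of stock is pushed more than 30 mm from its place (distance of any of spare_lag_1, spare_lag_2, turnbuckle, drawer_knob, sorting_cup, spare_socket from where it was at the start of the episode above 0.03 m).
It also fails if it takes over 72 s, if anything falls off the work surface, if the arm or the gripper's body presses on something with over 40 N, if the wrist force passes 120 N, or if a joint passes its speed limit or range.

## Working session

There is one attempt and no reset: what is moved stays moved. The work goes in short steps, Python scripts to look and compute and a tool call to move; the robot and the scene stay as the last step left them, time stands still between calls to the robot, and variables do not carry over. Pictures are saved under pics/ and viewed, at most 10 in all, crops included, and the job is handed in when it is done.

Besides the shell and the picture viewer there is one more tool, called after "Call:" as a command line: name --pt "numbers of a row" for each row, then --argument value for the rest. move_arm: Moves the arm, as the interface text tells. Its arguments: {"type":"object","properties":{"plan":{"type":"array","items":{"type":"array"}},"squeeze":{"type":"number"}},"required":["plan"]}

```bash
mkdir -p pics
cat > h.py <<'E'
import numpy as np,cv2
from workcell import arm
from scipy.spatial.transform import Rotation as Ro
def rot(o): return Ro.from_quat([o[1],o[2],o[3],o[0]]).as_matrix()
def ray(f,u,v,obs=None):
    x=np.array([(u-f["cx"])/f["fx"],(v-f["cy"])/f["fy"]])
    if "R" in f:
        R=np.array(f["R"]);t=np.array(f["t"]).ravel();d=R.T@np.r_[x,1];return -R.T@t,d/np.linalg.norm(d)
    th=np.linalg.norm(x);d=np.r_[x/th*np.sin(th),np.cos(th)] if th>0 else np.array([0,0,1.])
    T=np.array(f["tool_from_camera"]);W=rot(obs["orientation"])
    return W@T[:3,3]+np.array(obs["position"]),W@T[:3,:3]@d
def plane(f,u,v,z,obs=None):
    o,d=ray(f,u,v,obs);return o+d*(z-o[2])/d[2]
def tri(r1,r2):
    (a,d),(b,e)=r1,r2
    s=np.linalg.lstsq(np.c_[d,-e],b-a,rcond=None)[0];p,q=a+s[0]*d,b+s[1]*e
    return (p+q)/2,np.linalg.norm(p-q)
def proj(f,X):
    c=np.array(f["R"])@X+np.array(f["t"]).ravel();return f["fx"]*c[0]/c[2]+f["cx"],f["fy"]*c[1]/c[2]+f["cy"]
E
python3 - <<'E'
from h import *
import pickle
o=arm.get_obs();print(o)
D={"o":o}
for n in("scene","side","wrist"):
    f=arm.grab_frame(n);D[n]=f;cv2.imwrite(f"pics/{n}0.png",f["frame"][:,:,::-1])
pickle.dump(D,open("d0.pkl","wb"))
print(D["wrist"]["tool_from_camera"],D["wrist"]["fx"])
E
```

```text
{'t': 0.0, 'q': array([-1.34830025e+00,  1.81529281e-01,  1.60801448e+00, -3.69713217e-05,
        1.35380910e+00, -2.06309569e-01]), 'joint_vel': array([ 0.00124631,  0.00158022,  0.00113898, -0.00052573,  0.00141912,
       -0.00140353]), 'tau': array([ 3.53344176e-04, -4.33874774e+01, -3.41848969e+01,  7.01488252e-02,
        3.86199716e-02, -1.52983457e-04]), 'position': array([ 0.23894463, -0.52236032,  0.21711367]), 'orientation': array([-8.79925800e-04,  9.77102398e-01,  2.12767783e-01, -2.51708804e-05]), 'force': array([ 0.28807368, -0.81470735,  0.68072412]), 'ft_torque': array([-0.04664043,  0.01916402,  0.0358223 ]), 'grasp_force': 0.0, 'grip_width': 0.9986217998124703}
[[-8.46807872e-04 -9.57001049e-01 -2.90083222e-01  7.43125749e-02]
 [ 9.99999454e-01 -6.32914277e-04 -8.31167627e-04  4.26307987e-04]
 [ 6.11830478e-04 -2.90083767e-01  9.57001062e-01 -1.66258774e-01]
 [ 0.00000000e+00  0.00000000e+00  0.00000000e+00  1.00000000e+00]] 371.64829954431775
```

View pics/scene0.png

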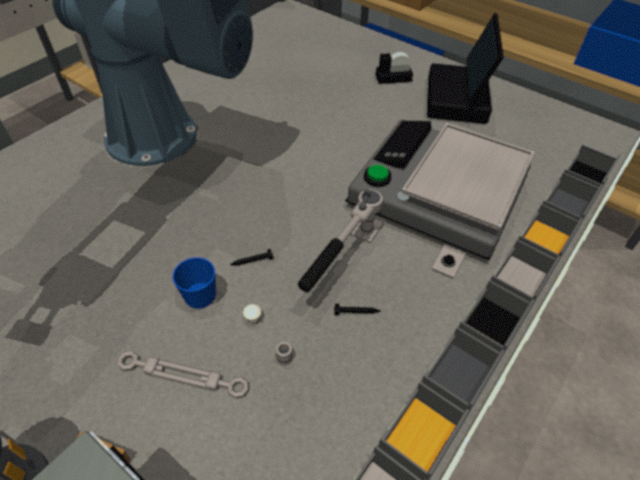

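View pics/side0.png

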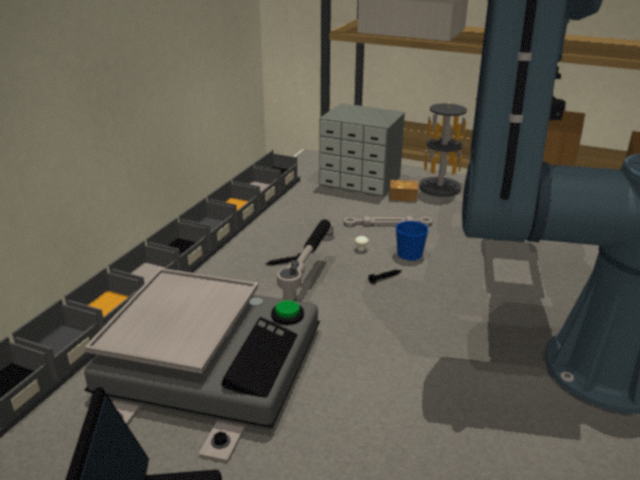

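View pics/wrist0.png

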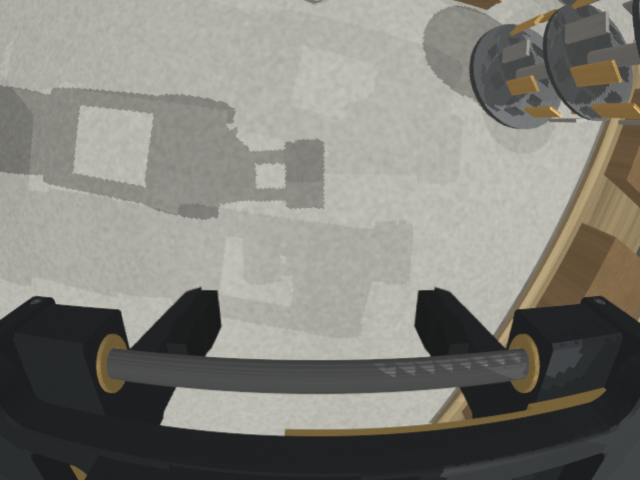

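Scene view: ratchet head at about (368,203), with the black grip running from (338,245) to (306,285). The cup is at (195,282), the spare lags at (252,257) and (357,310), the knob at (252,313) and the socket at (284,352). Side view: head at (289,278), grip from (322,226) to (308,250). The wrist view shows empty shelf.

Run:
```python
from h import *
import pickle
D=pickle.load(open("d0.pkl","rb"));S,I=D["scene"],D["side"]
def grip(f,box):
    x0,y0,x1,y1=box;m=(f["frame"][y0:y1,x0:x1].max(2)<45).astype(np.uint8)
    n,l,s,c=cv2.connectedComponentsWithStats(m);k=1+np.argmax(s[1:,4]);p=np.argwhere(l==k)[:,::-1]+[x0,y0]
    (cx,cy),wh,a=cv2.minAreaRect(p.astype(np.float32));b=cv2.boxPoints(((cx,cy),wh,a))
    e=sorted([(np.linalg.norm(b[i]-b[(i+1)%4]),i) for i in range(4)])
    return [np.mean([b[i],b[(i+1)%4]],0) for _,i in e[:2]],(cx,cy),s[k]
a=grip(S,(285,225,350,300));b=grip(I,(298,210,335,258));print(a,b)
print("mid",tri(ray(S,*a[1]),ray(I,*b[1])))
for p in a[0]:
  for q in b[0]:
    print(p,q,tri(ray(S,*p),ray(I,*q)))
print("head",tri(ray(S,369,197),ray(I,290,273)))
for n,u,z in (("cup",(195,270),.07),("lag1",(252,257),.011),("knob",(252,312),.03),("sock",(284,350),.03),("lag2",(357,310),.011),("barL",(448,260),.01),("barhead",(370,228),.01),("scaleFR",(352,200),.0),("scaleBR",(490,252),.0)):print(n,plane(S,*u,z).round(3))
```

```text
([array([338.66904, 240.23172], dtype=float32), array([301.79208, 288.8423 ], dtype=float32)], (320.2305603027344, 264.5369873046875), array([ 14,  14,  44,  53, 787], dtype=int32)) ([array([327.37836, 221.27028], dtype=float32), array([308.93243, 247.09459], dtype=float32)], (318.1553955078125, 234.18243408203125), array([  8,  10,  24,  31, 315], dtype=int32))
mid (array([ 0.6160049 , -0.11098452,  0.08674262]), np.float64(0.0010183788486357371))
[338.66904 240.23172] [327.37836 221.27028] (array([ 0.60721222, -0.08363556,  0.12996688]), np.float64(0.04558036417240818))
[338.66904 240.23172] [308.93243 247.09459] (array([ 0.60925971, -0.04686709,  0.08889496]), np.float64(0.0008207852678663699))
[301.79208 288.8423 ] [327.37836 221.27028] (array([ 0.62200745, -0.17289302,  0.08800975]), np.float64(0.004810891942078299))
[301.79208 288.8423 ] [308.93243 247.09459] (array([ 0.62530005, -0.13867943,  0.0423906 ]), np.float64(0.045934490345383355))
head (array([0.59442605, 0.07385392, 0.09720066]), np.float64(0.0003700780675363066))
cup [ 0.441 -0.249  0.07 ]
lag1 [ 0.465 -0.133  0.011]
knob [ 0.561 -0.234  0.03 ]
sock [ 0.653 -0.256  0.03 ]
lag2 [ 0.698 -0.105  0.011]
barL [0.773 0.103 0.01 ]
barhead [0.604 0.077 0.01 ]
scaleFR [0.522 0.128 0.   ]
scaleBR [0.829 0.183 0.   ]
```

Call:
move_arm --pt "0.958 -0.6 0 -0.4 1" --pt "0.958 -0.6 0 -0.4 1" --pt "0.958 -0.6 0 -0.4 1" --pt "0.958 -0.6 0 -0.4 1" --pt "0.958 -0.6 0 -0.4 1" --pt "0.958 -0.6 0 -0.4 1" --pt "0.958 -0.6 0 -0.4 1" --pt "0.958 -0.6 0 -0.4 1" --pt "0.958 -0.6 0 -0.4 1" --pt "0.958 -0.6 0 -0.4 1" --pt "0.958 -0.6 0 -0.4 1" --pt "0.958 -0.6 0 -0.4 1" --pt "0.958 -0.6 0 -0.4 1" --pt "0.958 -0.6 0 -0.4 1" --pt "0.958 -0.6 0 -0.4 1" --pt "0.958 -0.6 0 -0.4 1" --pt "0.958 -0.6 0 -0.4 1" --pt "0.958 -0.6 0 -0.4 1"

```text
$.plan[0]: bad value
```

Call:
move_arm --plan '[[[0.958, -0.6, 0], -0.4, 1], [[0.958, -0.6, 0], -0.4, 1], [[0.958, -0.6, 0], -0.4, 1], [[0.958, -0.6, 0], -0.4, 1], [[0.958, -0.6, 0], -0.4, 1], [[0.958, -0.6, 0], -0.4, 1], [[0.958, -0.6, 0], -0.4, 1], [[0.958, -0.6, 0], -0.4, 1], [[0.958, -0.6, 0], -0.4, 1], [[0.958, -0.6, 0], -0.4, 1], [[0.958, -0.6, 0], -0.4, 1], [[0.958, -0.6, 0], -0.4, 1], [[0.958, -0.6, 0], -0.4, 1], [[0.958, -0.6, 0], -0.4, 1], [[0.958, -0.6, 0], -0.4, 1], [[0.958, -0.6, 0], -0.4, 1]]'

```text
t: 1.48
position: [0.5499, -0.0498, 0.2175]
orientation: [-0.0, 0.664, 0.747, -0.0]
force: [-0.0, -0.5, 0.4]
grip_width: 1.001
grasp_force: 0.0
```

Run:
```python
from h import *
import pickle
o=arm.get_obs();f=arm.grab_frame("wrist");pickle.dump((o,f),open("w1.pkl","wb"));cv2.imwrite("pics/w1.png",f["frame"][:,:,::-1])
```

```text
(no output)
```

View pics/w1.png

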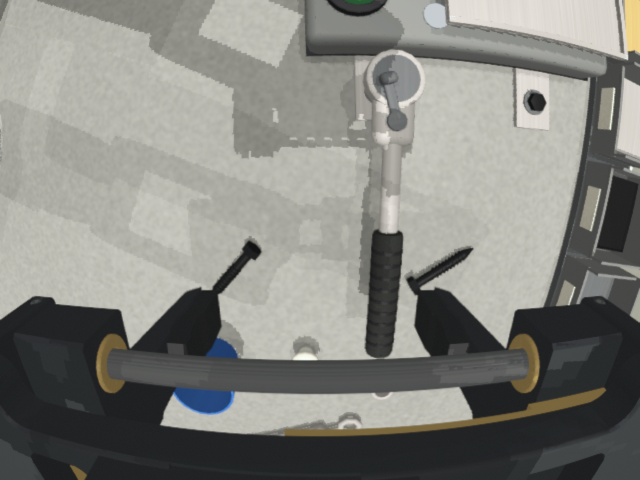

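Wrist view: head disc centred near (394.5,79), lever pivot at (397,119) and tab at (388,76). The grip runs from (387,232) to (379,356).

Run:
```python
from h import *
import pickle
o,f=pickle.load(open("w1.pkl","rb"));D=pickle.load(open("d0.pkl","rb"));S=D["scene"]
h=plane(f,394.5,79,.097,o);g0=plane(f,387,232,.0845,o);g1=plane(f,379.5,356,.0845,o)
print("head",h,"piv",plane(f,397,119,.1,o),"tab",plane(f,388,76,.11,o),g0,g1)
for g in(g0,g1):print(np.linalg.norm(g[:2]-h[:2]),np.degrees(np.arctan2(*(g-h)[[1,0]])))
print("tri head",tri(ray(f,394.5,79,o),ray(S,369,197)))
print("tri grip",tri(ray(f,379.5,356,o),ray(S,302,289)),tri(ray(f,387,232,o),ray(S,338.7,240.2)))
gm=tri(ray(f,383,294,o),ray(S,320.2,264.5));print(gm)
```

```text
head [0.59393823 0.07502859 0.097     ] piv [0.59917465 0.04377491 0.1       ] tab [0.58648541 0.07413303 0.11      ] [ 0.60816794 -0.04931855  0.0845    ] [ 0.62405017 -0.17227513  0.0845    ]
0.1251586838146193 -83.47173364163501
0.2491302017876882 -83.05778404547138
tri head (array([0.59388845, 0.07498241, 0.09612138]), np.float64(0.0005679654071087174))
tri grip (array([ 0.62375814, -0.17112216,  0.08609588]), np.float64(0.0003654483840277441)) (array([ 0.6084154 , -0.04742346,  0.08876584]), np.float64(0.002945317498524353))
(array([ 0.61477916, -0.10756957,  0.08206898]), np.float64(0.0012310802739144866))
```

Call:
move_arm --plan '[[[0.239, 0.102, 0.1], 0, -0.32], [[0.239, 0.102, 0.1], 0, -0.32], [[0.239, 0.102, 0.1], 0, -0.32], [[0.239, 0.102, 0.1], 0, -0.32], [[0.239, 0.102, 0.1], 0, -0.32], [[0.239, 0.102, 0.1], 0, -0.32], [[0.239, 0.102, 0.14], 0, -0.32], [[0.239, 0.102, 0.18], 0, -0.32], [[0.239, 0.102, 0.2], 0, -0.32], [[0.239, 0.102, 0.215], 0, -0.32], [[0.239, 0.102, 0.228], 0, -0.32], [[0.239, 0.102, 0.228], 0, -0.32], [[0.239, 0.102, 0.228], 0, -0.32]]'

```text
t: 2.62
position: [0.5873, 0.073, 0.1045]
orientation: [0.0, 0.666, 0.746, 0.0]
force: [0.2, 0.2, 0.6]
grip_width: 0.343
grasp_force: 0.0
```

Call:
move_arm --plan '[[[0, 0.01, 0.002], 0, -0.32], [[0, 0.018, 0.002], 0, -0.32], [[0, 0.025, 0.002], 0, -0.32], [[0, 0.032, 0.002], 0, -0.32], [[0, 0.038, 0.002], 0, -0.32], [[0, 0.044, 0.002], 0, -0.32], [[0, 0.05, 0.002], 0, -0.32], [[0, 0.05, 0.002], 0, -0.32], [[0, 0.05, 0.002], 0, -0.32]]'

```text
t: 3.37
position: [0.6119, 0.0765, 0.1029]
orientation: [-0.0, 0.665, 0.746, -0.0]
force: [-0.4, -0.0, -0.3]
grip_width: 0.34
grasp_force: 0.0
```

Run:
```python
from h import *
import pickle
o=arm.get_obs();f=arm.grab_frame("wrist");pickle.dump((o,f),open("w2.pkl","wb"));print(o["force"],o["position"]);cv2.imwrite("pics/w2.png",cv2.resize(f["frame"][60:380,180:500,::-1],(600,600)))
```

```text
[-0.43451469 -0.03954323 -0.25847305] [0.61189185 0.07650662 0.10289976]
```

View pics/w2.png

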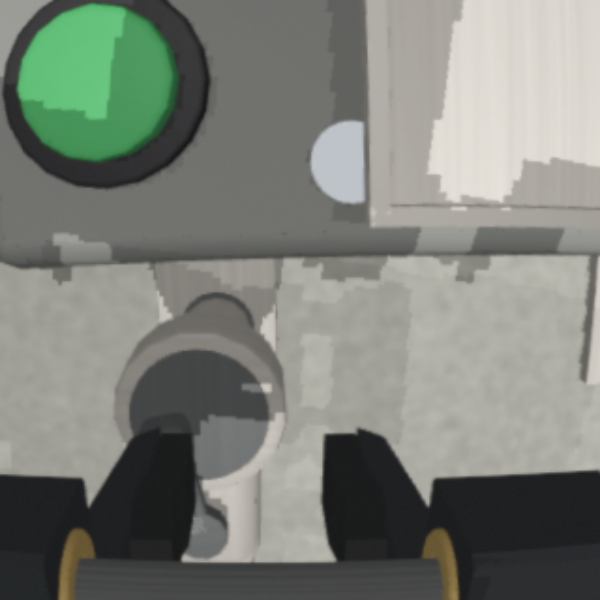

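The crop shows the lever still at the undo side (tab near (168,420)), with the finger standing over or past it. I'll check the real fingertip geometry from both views.

Run:
```python
from h import *
import pickle
for fn,px,y in(("w1.pkl",[(219,290),(205,290),(220,325),(192,290)],-.044),("w2.pkl",[(282.4,290.4),(265,288),(283,320)],-.015)):
    o,f=pickle.load(open(fn,"rb"));T=f["tool_from_camera"]
    oo=dict(o);oo["position"]=[0,0,0];oo["orientation"]=[1,0,0,0]
    for p in px:
        c,d=ray(f,*p,oo);print(p,"y-plane",(c+d*(y-c[1])/d[1]).round(4),"z0",(c+d*(0-c[2])/d[2]).round(4))
o,f=pickle.load(open("w2.pkl","rb"))
for n,p in(("headc",(200,413)),("tab",(165,425)),("piv",(206,535))):
    print(n,plane(f,180+p[0]*.5333,60+p[1]*.5333,.097,o).round(4))
```

```text
(219, 290) y-plane [ 0.0082 -0.044  -0.0194] z0 [-0.0005 -0.0498  0.    ]
(205, 290) y-plane [ 0.0167 -0.044  -0.0386] z0 [-0.0007 -0.0572  0.    ]
(220, 325) y-plane [-0.0069 -0.044  -0.0241] z0 [-0.0207 -0.0514  0.    ]
(192, 290) y-plane [ 0.0229 -0.044  -0.0527] z0 [-0.0009 -0.0643  0.    ]
(282.4, 290.4) y-plane [ 0.0111 -0.015  -0.0253] z0 [-0.0002 -0.0176  0.    ]
(265, 288) y-plane [ 0.0326 -0.015  -0.0717] z0 [ 0.001  -0.0262  0.    ]
(283, 320) y-plane [-0.0015 -0.015  -0.0278] z0 [-0.0168 -0.018   0.    ]
headc [0.5958 0.0774 0.097 ]
tab [0.5866 0.0728 0.097 ]
piv [0.6006 0.0391 0.097 ]
```

Fingertips appear to sit well behind the TCP, so the finger passed over the tab. I'll go back and step down, watching the force.

Call:
move_arm --plan '[[[0, -0.03, -0.01], 0, -0.32], [[0, -0.052, -0.01], 0, -0.32], [[0, -0.052, 0], 0, -0.32], [[0, -0.052, 0.003], 0, -0.32], [[0, -0.052, 0.006], 0, -0.32], [[0, -0.052, 0.008], 0, -0.32], [[0, -0.052, 0.008], 0, -0.32]]'

```text
t: 4.0
position: [0.5862, 0.0735, 0.0986]
orientation: [-0.0, 0.665, 0.746, -0.0]
force: [-0.8, -0.3, 0.7]
grip_width: 0.34
grasp_force: 0.0
```

Call:
move_arm --plan '[[[0, 0, 0.002], 0, -0.32], [[0, 0, 0.004], 0, -0.32], [[0, 0, 0.006], 0, -0.32], [[0, 0, 0.006], 0, -0.32]]'

```text
t: 4.33
position: [0.5859, 0.0735, 0.0957]
orientation: [-0.0, 0.665, 0.746, -0.0]
force: [-0.2, -0.5, 0.6]
grip_width: 0.341
grasp_force: 0.0
```

Call:
move_arm --plan '[[[0, 0, 0.003], 0, -0.32], [[0, 0, 0.006], 0, -0.32], [[0, 0, 0.006], 0, -0.32]]'

```text
t: 4.58
position: [0.5858, 0.0735, 0.0926]
orientation: [-0.0, 0.665, 0.746, -0.0]
force: [0.2, 0.4, -0.5]
grip_width: 0.341
grasp_force: 0.0
```

Call:
move_arm --plan '[[[0, 0, 0.003], 0, -0.32], [[0, 0, 0.006], 0, -0.32], [[0, 0, 0.006], 0, -0.32]]'

```text
t: 4.83
position: [0.5858, 0.0735, 0.0896]
orientation: [-0.0, 0.665, 0.746, -0.0]
force: [-0.2, 0.1, -0.9]
grip_width: 0.339
grasp_force: 0.0
```

Call:
move_arm --plan '[[[0, 0.01, 0], 0, -0.32], [[0, 0.018, 0], 0, -0.32], [[0, 0.024, 0], 0, -0.32], [[0, 0.028, 0], 0, -0.32], [[0, 0.028, 0], 0, -0.32]]'

```text
t: 5.25
position: [0.5997, 0.0755, 0.0897]
orientation: [-0.001, 0.665, 0.746, -0.0]
force: [-3.9, 2.1, 1.6]
grip_width: 0.341
grasp_force: 1.5
```

Run:
```python
from h import *
import pickle
o=arm.get_obs();f=arm.grab_frame("wrist");pickle.dump((o,f),open("w3.pkl","wb"));print(o["force"],o["ft_torque"]);cv2.imwrite("pics/w3.png",cv2.resize(f["frame"][220:380,220:380,::-1],(600,600)))
```

```text
[-3.8559918   2.11840668  1.60557814] [ 0.19503111  0.44326258 -0.04296192]
```

View pics/w3.png

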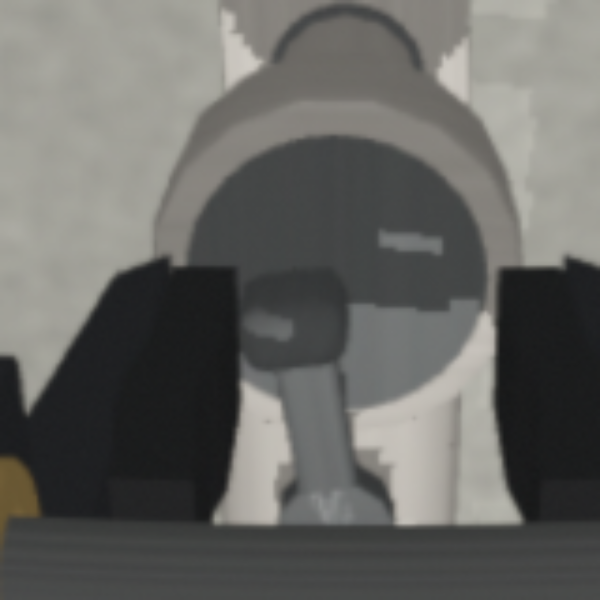

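The crop shows the left finger against the tab (tab centre about (293,318)) with the lever part way across. I'll keep pushing.

Call:
move_arm --plan '[[[0, 0.006, 0], 0, -0.32], [[0, 0.012, 0], 0, -0.32], [[0, 0.018, 0], 0, -0.32], [[0, 0.022, 0], 0, -0.32], [[0, 0.026, 0], 0, -0.32], [[0, 0.026, 0], 0, -0.32], [[0, 0.026, 0], 0, -0.32]]'

```text
t: 5.88
position: [0.6109, 0.0762, 0.0895]
orientation: [-0.002, 0.665, 0.747, -0.002]
force: [-8.9, -0.9, 4.7]
grip_width: 0.342
grasp_force: 4.7
```

Run:
```python
from h import *
import pickle
o=arm.get_obs();f=arm.grab_frame("wrist");pickle.dump((o,f),open("w4.pkl","wb"));print(o["force"],o["ft_torque"]);cv2.imwrite("pics/w4.png",cv2.resize(f["frame"][220:380,220:380,::-1],(600,600)))
```

```text
[-8.85596361 -0.85523482  4.65745824] [-0.17758313  1.48787209  0.02397664]
```

View pics/w4.png

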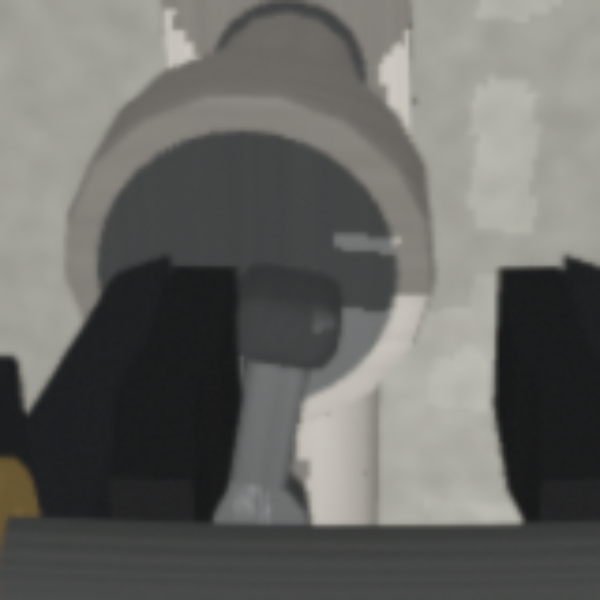

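The crop shows the lever now leaning to the other side: tab at (290,315), right of the head centre at (248,245), against its stop at about 9 N. It has flipped. Next I'll lift off and take the grip.

Call:
move_arm --plan '[[[0, -0.006, 0], 0, -0.32], [[0, -0.008, -0.06], 0, -0.32], [[0, -0.008, -0.13], 0, 1], [[-0.1, -0.02, -0.15], 0, 1], [[-0.2, -0.036, -0.15], 0, 1], [[-0.349, -0.036, -0.15], 0, 1], [[-0.349, -0.036, -0.15], 0, 1], [[-0.349, -0.036, -0.15], 0, 1], [[-0.349, -0.036, -0.12], 0, 1], [[-0.349, -0.036, -0.08], 0, 1], [[-0.349, -0.036, -0.04], 0, 1], [[-0.349, -0.036, 0.0], 0, 1], [[-0.349, -0.036, 0.03], 0, 1], [[-0.349, -0.036, 0.053], 0, 1], [[-0.349, -0.036, 0.053], 0, 1]]'

```text
t: 7.18
position: [0.6136, -0.0983, 0.0609]
orientation: [-0.002, 0.665, 0.746, -0.001]
force: [-1.1, -0.0, 0.5]
grip_width: 1.0
grasp_force: 0.0
```

Run:
```python
from h import *
import pickle
o=arm.get_obs();f=arm.grab_frame("wrist");pickle.dump((o,f),open("w5.pkl","wb"));print(o["force"],o["position"]);cv2.imwrite("pics/w5.png",f["frame"][:,:,::-1])
```

```text
[-1.14347687 -0.04604599  0.45047242] [ 0.6136177  -0.09828049  0.06091722]
```

View pics/w5.png

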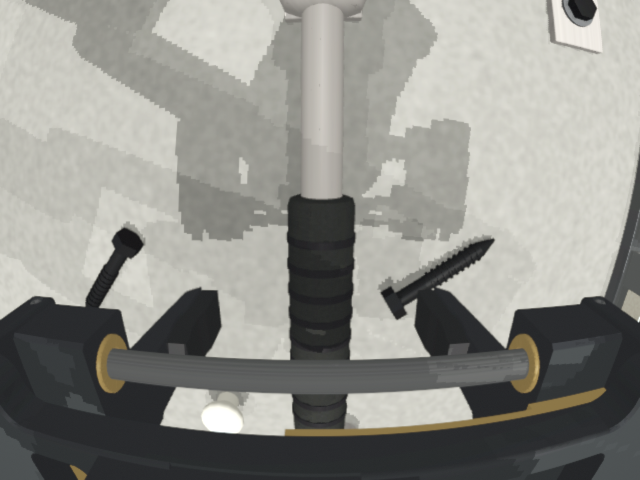

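The grip (about x 320 px) is centred between the open fingers. Closing on it now.

Call:
move_arm --plan '[[[0, 0, 0], 0, -0.6], [[0, 0, 0], 0, -0.6], [[0, 0, 0], 0, -0.6], [[0, 0, 0], 0, -0.6], [[0, 0, 0], 0, -0.6], [[0, 0, 0], 0, -0.6], [[0, 0, 0], 0, -0.6], [[0, 0, 0], 0, -0.6]]' --squeeze 15

```text
t: 7.9
position: [0.6149, -0.0989, 0.0636]
orientation: [0.0, 0.665, 0.746, 0.0]
force: [0.8, 0.0, -0.6]
grip_width: 0.419
grasp_force: 0.0
```

```bash
python3 -c "
import numpy as np
R=.175
for d in range(5,125,5):
    a=np.radians(d);print(d,round(R*(1-np.cos(a))/.5,3),round(R*np.sin(a)/.5,3),round(d/180,3))"
```

```text
5 0.001 0.031 0.028
10 0.005 0.061 0.056
15 0.012 0.091 0.083
20 0.021 0.12 0.111
25 0.033 0.148 0.139
30 0.047 0.175 0.167
35 0.063 0.201 0.194
40 0.082 0.225 0.222
45 0.103 0.247 0.25
50 0.125 0.268 0.278
55 0.149 0.287 0.306
60 0.175 0.303 0.333
65 0.202 0.317 0.361
70 0.23 0.329 0.389
75 0.259 0.338 0.417
80 0.289 0.345 0.444
85 0.319 0.349 0.472
90 0.35 0.35 0.5
95 0.381 0.349 0.528
100 0.411 0.345 0.556
105 0.441 0.338 0.583
110 0.47 0.329 0.611
115 0.498 0.317 0.639
120 0.525 0.303 0.667
```

Call:
move_arm --plan '[[[0, 0, 0], 0, -0.6], [[0, 0, 0], 0, -0.6], [[0, 0, 0], 0, -0.6], [[0, 0, 0], 0, -0.6], [[0.001, 0.031, 0], -0.028, -0.6], [[0.005, 0.061, 0], -0.056, -0.6], [[0.012, 0.091, 0], -0.083, -0.6], [[0.021, 0.12, 0], -0.111, -0.6], [[0.033, 0.148, 0], -0.139, -0.6], [[0.033, 0.148, 0], -0.139, -0.6], [[0.033, 0.148, 0], -0.139, -0.6]]'

```text
t: 8.82
position: [0.6873, -0.0742, 0.0636]
orientation: [0.001, 0.489, 0.873, -0.0]
force: [2.8, -1.1, -0.3]
grip_width: 0.3
grasp_force: 15.0
```

Call:
move_arm --plan '[[[0.001, 0.031, 0], -0.028, -0.6], [[0.005, 0.061, 0], -0.056, -0.6], [[0.012, 0.091, 0], -0.083, -0.6], [[0.021, 0.12, 0], -0.111, -0.6], [[0.033, 0.148, 0], -0.139, -0.6], [[0.047, 0.175, 0], -0.167, -0.6], [[0.047, 0.175, 0], -0.167, -0.6], [[0.047, 0.175, 0], -0.167, -0.6]]'

```text
t: 9.48
position: [0.7501, -0.0086, 0.0644]
orientation: [0.002, 0.246, 0.969, -0.0]
force: [5.6, -2.6, -0.5]
grip_width: 0.294
grasp_force: 15.0
```

Call:
move_arm --plan '[[[0.001, -0.031, 0], 0.028, -0.6], [[0.005, -0.061, 0], 0.056, -0.6], [[0.012, -0.091, 0], 0.083, -0.6], [[0.021, -0.12, 0], 0.111, -0.6], [[0.033, -0.148, 0], 0.139, -0.6], [[0.047, -0.175, 0], 0.167, -0.6], [[0.063, -0.201, 0], 0.194, -0.6], [[0.082, -0.225, 0], 0.222, -0.6]]'

```text
t: 10.15
position: [0.6593, -0.088, 0.0638]
orientation: [0.001, 0.565, 0.825, 0.001]
force: [6.4, 1.4, -2.0]
grip_width: 0.296
grasp_force: 15.0
```

Call:
move_arm --plan '[[[0.001, -0.031, 0], 0.028, -0.6], [[0.005, -0.061, 0], 0.056, -0.6], [[0.012, -0.091, 0], 0.083, -0.6], [[0.021, -0.12, 0], 0.111, -0.6], [[0.033, -0.148, 0], 0.139, -0.6], [[0.047, -0.175, 0], 0.167, -0.6]]'

```text
t: 10.65
position: [0.5689, -0.098, 0.0636]
orientation: [0.001, 0.759, 0.651, 0.001]
force: [6.5, 3.6, -2.5]
grip_width: 0.297
grasp_force: 15.0
```

Call:
move_arm --plan '[[[0.001, -0.031, 0], 0.028, -0.6], [[0.005, -0.061, 0], 0.056, -0.6], [[0.012, -0.091, 0], 0.083, -0.6], [[0.012, -0.091, 0], 0.083, -0.6]]'

```text
t: 10.98
position: [0.5231, -0.0845, 0.0632]
orientation: [-0.0, 0.837, 0.547, 0.0]
force: [7.1, 2.2, -3.0]
grip_width: 0.299
grasp_force: 15.0
```

Call:
move_arm --plan '[[[0.001, -0.031, 0], 0.028, -0.6], [[0.005, -0.061, 0], 0.056, -0.6], [[0.012, -0.091, 0], 0.083, -0.6], [[0.012, -0.091, 0], 0.083, -0.6]]'

```text
t: 11.32
position: [0.4852, -0.0613, 0.0635]
orientation: [0.0, 0.901, 0.435, 0.001]
force: [8.6, -1.2, -2.8]
grip_width: 0.296
grasp_force: 14.9
```

Call:
move_arm --plan '[[[0.001, -0.031, 0], 0.028, -0.6], [[0.005, -0.061, 0], 0.056, -0.6], [[0.005, -0.061, 0], 0.056, -0.6]]'

```text
t: 11.57
position: [0.4643, -0.0415, 0.0641]
orientation: [0.002, 0.935, 0.354, 0.002]
force: [8.9, -5.3, -5.0]
grip_width: 0.298
grasp_force: 14.9
```

Call:
move_arm --plan '[[[0, -0.015, 0], 0.014, -0.6], [[0.001, -0.031, 0], 0.028, -0.6], [[0.001, -0.031, 0], 0.028, -0.6]]'

```text
t: 11.82
position: [0.4559, -0.0311, 0.0646]
orientation: [0.003, 0.949, 0.314, 0.003]
force: [10.9, -7.9, -7.0]
grip_width: 0.301
grasp_force: 15.0
```

```bash
cat > s.py <<'E'
from h import *
import os
o=arm.get_obs();C=np.array([.594,.075])
p=o["position"][:2]-C;r=np.linalg.norm(p);a=np.arctan2(p[1],p[0]);t=np.array([-np.sin(a),np.cos(a)])
print("ang",np.degrees(a),"handle",a+np.radians(81),"r",r,"Ft",o["force"][:2]@t,"Fr",o["force"][:2]@p/r,"M about C",o["force"][:2]@t*r,"ft",o["ft_torque"],"q6",o["q"][5],"x-yaw",np.degrees(np.arctan2(*rot(o["orientation"])[[1,0],0])))
E
python3 s.py
```

```text
ang -142.4468267074643 handle -1.0724494409476386 r 0.17414623941775467 Ft 12.927967140505293 Fr -3.8287720390951274 M about C 2.2513568608353003 ft [-1.31100741 -1.67379252  0.16952326] q6 0.6057555700548737 x-yaw 36.57833462207345
```

Call:
move_arm --plan '[[[0, -0.015, 0], 0.014, -0.6], [[0.001, -0.031, 0], 0.028, -0.6], [[0.001, -0.031, 0], 0.028, -0.6], [[0.001, -0.031, 0], 0.028, -0.6]]'

```text
t: 12.15
position: [0.4482, -0.0199, 0.065]
orientation: [0.004, 0.962, 0.273, 0.003]
force: [10.6, -11.2, -7.6]
grip_width: 0.299
grasp_force: 15.0
```

```bash
python3 s.py
```

```text
ang -146.95705204697032 handle -1.1511677231288977 r 0.17397792240016535 Ft 15.170795021885402 Fr -2.7257182919089757 M about C 2.6393833990663933 ft [-1.80988577 -1.67618093  0.22939922] q6 0.7127501059635653 x-yaw 31.66580313769496
```

Call:
move_arm --plan '[[[0, -0.015, 0], 0.014, -0.6], [[0.001, -0.028, 0], 0.025, -0.6], [[0.001, -0.028, 0], 0.025, -0.6], [[0.001, -0.028, 0], 0.025, -0.6]]'

```text
t: 12.48
position: [0.4414, -0.0084, 0.065]
orientation: [0.004, 0.972, 0.235, 0.003]
force: [10.0, -15.3, -7.0]
grip_width: 0.3
grasp_force: 14.9
```

```bash
python3 s.py
```

```text
ang -151.34764004707478 handle -1.2277979398292738 r 0.17391725648241702 Ft 18.246313135016592 Fr -1.454406678698394 M about C 3.173348721361175 ft [-2.41811381 -1.56340103  0.1630965 ] q6 0.8139601605237585 x-yaw 27.17913869125911
```

Call:
move_arm --plan '[[[0, 0.015, 0], -0.014, -0.6], [[0.001, 0.031, 0], -0.028, -0.6], [[0.001, 0.031, 0], -0.028, -0.6], [[0.001, 0.031, 0], -0.028, 0.1], [[0.001, 0.031, 0], -0.028, 0.1], [[0.001, 0.031, 0], -0.028, 0.1], [[0.001, 0.031, 0], -0.028, 0.1], [[0.001, 0.031, 0], -0.028, 0.1], [[0.001, 0.031, -0.05], -0.028, 0.1], [[0.001, 0.031, -0.12], -0.028, 0.1], [[0.001, 0.031, -0.2], -0.028, 0.1], [[0.001, 0.031, -0.25], -0.028, 0.1], [[0.001, 0.031, -0.25], -0.028, 0.1], [[0.001, 0.031, -0.25], -0.028, 0.1]]'

```text
t: 13.65
position: [0.4459, -0.0187, 0.1901]
orientation: [0.001, 0.961, 0.277, 0.001]
force: [0.3, 0.1, 0.3]
grip_width: 0.548
grasp_force: 0.0
```

```bash
python3 s.py
python3 - <<'E'
from h import *
f=arm.grab_frame("wrist");cv2.imwrite("pics/w6.png",f["frame"][:,:,::-1])
E
```

```text
ang -147.69186040278697 handle -1.1639925483090643 r 0.1752456949714328 Ft 0.03343778888330944 Fr -0.29859309746188 M about C 0.005859828551163613 ft [-0.01659306  0.04931773  0.05554129] q6 0.701088274832842 x-yaw 32.15050810084048
```

View pics/w6.png

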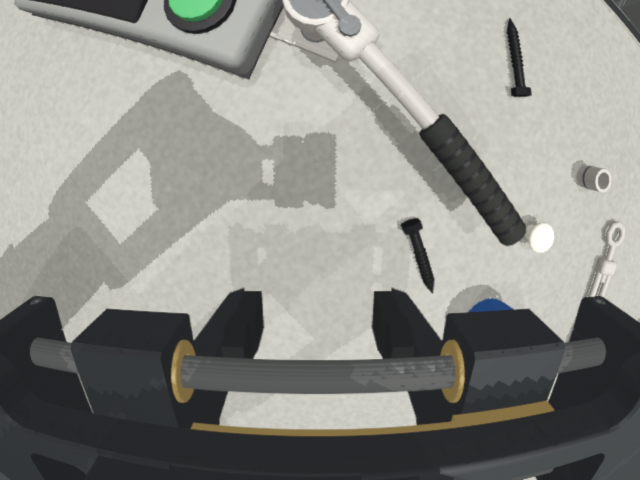

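The wrist view shows the handle sprang back counter-clockwise on release. The grip now runs from (437,125) to (512,235), and the stock is undisturbed. I'll measure the grip, retake it, re-check the torque and unload more gently.

Run:
```python
from h import *
o=arm.get_obs();f=arm.grab_frame("wrist")
m=(f["frame"][100:260,410:530].max(2)<60).astype(np.uint8);n,l,s,c=cv2.connectedComponentsWithStats(m);k=1+np.argmax(s[1:,4]);print(s[k])
g=plane(f,c[k][0]+410,c[k][1]+100,.0845,o);print(g)
d=g[:2]-[.594,.075];a=np.arctan2(d[1],d[0]);print(np.degrees(a),np.linalg.norm(d))
C=np.array([.594,.075]);T=np.r_[C+.175*np.array([np.cos(a),np.sin(a)]),.0635]
W=rot(o["orientation"]);print("target",T,"shift",W.T@(T-o["position"])/.5)
yaw=np.arctan2(W[1,0],W[0,0]);print("turn",-(np.degrees(a)+180-np.degrees(yaw))/180)
```

```text
[  12   13  105  131 2461]
[ 0.54562342 -0.09449044  0.0845    ]
-105.92999915828936 0.1762591942580058
target [ 0.54596902 -0.0932796   0.0635    ] shift [0.09163615 0.23470202 0.24977927]
turn -0.23295431106999895
```

Call:
move_arm --plan '[[[0.092, 0.235, 0], -0.233, 1], [[0.092, 0.235, 0], -0.233, 1], [[0.092, 0.235, 0], -0.233, 1], [[0.092, 0.235, 0], -0.233, 1], [[0.092, 0.235, 0], -0.233, 1], [[0.092, 0.235, 0], -0.233, 1], [[0.092, 0.235, 0], -0.233, 1], [[0.092, 0.235, 0.06], -0.233, 1], [[0.092, 0.235, 0.12], -0.233, 1], [[0.092, 0.235, 0.18], -0.233, 1], [[0.092, 0.235, 0.22], -0.233, 1], [[0.092, 0.235, 0.25], -0.233, 1], [[0.092, 0.235, 0.25], -0.233, 1]]'

```text
t: 14.83
position: [0.5426, -0.0915, 0.0586]
orientation: [-0.004, 0.799, 0.601, -0.002]
force: [-0.4, 0.5, -0.6]
grip_width: 1.002
grasp_force: 0.0
```

Call:
move_arm --plan '[[[0, 0, 0], 0, -0.6], [[0, 0, 0], 0, -0.6], [[0, 0, 0], 0, -0.6], [[0, 0, 0], 0, -0.6], [[0, 0, 0], 0, -0.6], [[0, 0, 0], 0, -0.6], [[0, 0, 0], 0, -0.6], [[0, 0, 0], 0, -0.6], [[0, 0, 0], 0, -0.6], [[0, 0, 0], 0, -0.6], [[0, 0, 0], 0, -0.6], [[0, 0, 0], 0, -0.6], [[0, 0, 0], 0, -0.6]]'

```text
t: 15.92
position: [0.5466, -0.0932, 0.0636]
orientation: [0.0, 0.798, 0.602, -0.0]
force: [0.3, -0.1, 0.5]
grip_width: 0.291
grasp_force: 14.9
```

```bash
python3 s.py
```

```text
ang -105.72924259871273 handle -0.43160670487197605 r 0.17471927148340258 Ft 0.30088182547030357 Fr 0.01125669166305676 M about C 0.05256985334876772 ft [-0.16627891 -0.13981479 -0.01722224] q6 -0.10458647544799882 x-yaw 74.06340475406947
```

Now I'll tighten again in small steps.

Call:
move_arm --plan '[[[0, -0.015, 0], 0.014, -0.6], [[0.001, -0.031, 0], 0.028, -0.6], [[0.003, -0.046, 0], 0.042, -0.6], [[0.005, -0.061, 0], 0.056, -0.6], [[0.005, -0.061, 0], 0.056, -0.6]]'

```text
t: 16.33
position: [0.5166, -0.0815, 0.0632]
orientation: [-0.001, 0.848, 0.529, -0.0]
force: [1.2, -0.2, -0.6]
grip_width: 0.288
grasp_force: 14.9
```

```bash
python3 s.py
```

```text
ang -116.29636488822396 handle -0.6160377812848283 r 0.17460216160837994 Ft 1.167733141220274 Fr -0.3140917590559435 M about C 0.20388873063880344 ft [-0.03257568 -0.13620348 -0.09236491] q6 0.07154500598842617 x-yaw 63.91043730880904
```

Still in the pawl slack, so I'll go on.

Call:
move_arm --plan '[[[0, -0.015, 0], 0.014, -0.6], [[0.001, -0.031, 0], 0.028, -0.6], [[0.003, -0.046, 0], 0.042, -0.6], [[0.003, -0.046, 0], 0.042, -0.6]]'

```text
t: 16.67
position: [0.4979, -0.0707, 0.0636]
orientation: [0.0, 0.881, 0.473, 0.0]
force: [3.2, -1.9, -0.8]
grip_width: 0.292
grasp_force: 14.9
```

```bash
python3 s.py
```

```text
ang -123.4142101832432 handle -0.7402676173305012 r 0.17451640063155432 Ft 3.707332846899083 Fr -0.21545569329793587 M about C 0.6469903843839612 ft [-0.297194   -0.41852952  0.03517358] q6 0.2084860144056428 x-yaw 56.44192234545825
```

Call:
move_arm --plan '[[[0, -0.015, 0], 0.014, -0.6], [[0.001, -0.031, 0], 0.028, -0.6], [[0.001, -0.031, 0], 0.028, -0.6], [[0.001, -0.031, 0], 0.028, -0.6]]'

```text
t: 17.0
position: [0.4869, -0.0628, 0.0641]
orientation: [0.001, 0.9, 0.435, 0.001]
force: [4.3, -2.5, -2.0]
grip_width: 0.291
grasp_force: 14.8
```

```bash
python3 s.py
```

```text
ang -127.85415834741012 handle -0.8177593314130918 r 0.1744615752399624 Ft 4.9549563363067275 Fr -0.7008162622868395 M about C 0.8644494876773046 ft [-0.5677026  -0.7651845   0.17158005] q6 0.3005796778688393 x-yaw 51.57922530967471
```

Call:
move_arm --plan '[[[0, -0.015, 0], 0.014, -0.6], [[0.001, -0.031, 0], 0.028, -0.6], [[0.001, -0.031, 0], 0.028, -0.6], [[0.001, -0.031, 0], 0.028, -0.6]]'

```text
t: 17.33
position: [0.4757, -0.0532, 0.0643]
orientation: [0.002, 0.919, 0.395, 0.001]
force: [5.6, -4.7, -3.1]
grip_width: 0.288
grasp_force: 14.8
```

```bash
python3 s.py
```

```text
ang -132.71559347443335 handle -0.9026073807517561 r 0.17442026560589918 Ft 7.306277688941211 Fr -0.3629083151432393 M about C 1.2743628950955814 ft [-0.80138148 -0.8384159   0.18639734] q6 0.3994014962713246 x-yaw 46.555576850761014
```

Call:
move_arm --plan '[[[0, -0.015, 0], 0.014, -0.6], [[0.001, -0.031, 0], 0.028, -0.6], [[0.003, -0.046, 0], 0.042, -0.6], [[0.003, -0.046, 0], 0.042, -0.6], [[0.003, -0.046, 0], 0.042, -0.6]]'

```text
t: 17.75
position: [0.4607, -0.0372, 0.0646]
orientation: [0.003, 0.943, 0.334, 0.002]
force: [5.3, -9.7, -3.6]
grip_width: 0.293
grasp_force: 14.7
```

```bash
python3 s.py
```

```text
ang -139.92467800994612 handle -1.02842964195106 r 0.17421558303467277 Ft 10.831893558523484 Fr 2.156515387479676 M about C 1.8870846516676851 ft [-1.53538585 -0.94261777  0.2070931 ] q6 0.5548463481115918 x-yaw 39.01735784771334
```

Call:
move_arm --plan '[[[0, -0.015, 0], 0.014, -0.6], [[0.001, -0.031, 0], 0.028, -0.6], [[0.003, -0.046, 0], 0.042, -0.6], [[0.003, -0.046, 0], 0.042, -0.6], [[0.003, -0.046, 0], 0.042, -0.6]]'

```text
t: 18.17
position: [0.4477, -0.0193, 0.0647]
orientation: [0.004, 0.963, 0.271, 0.002]
force: [6.9, -14.0, -4.4]
grip_width: 0.292
grasp_force: 14.6
```

```bash
python3 s.py
```

```text
ang -147.1835507744346 handle -1.1551208716747263 r 0.17402851399058075 Ft 15.549445664610902 Fr 1.7959624230437805 M about C 2.7060469223895134 ft [-2.31669394 -0.90388706  0.16297478] q6 0.7183791337383879 x-yaw 31.473195493456554
```

Call:
move_arm --plan '[[[0, -0.015, 0], 0.014, -0.6], [[0.001, -0.031, 0], 0.028, -0.6], [[0.003, -0.046, 0], 0.042, -0.6], [[0.003, -0.046, 0], 0.042, -0.6], [[0.003, -0.046, 0], 0.042, -0.6]]'

```text
t: 18.58
position: [0.4369, 0.0002, 0.0646]
orientation: [0.004, 0.978, 0.207, 0.002]
force: [3.9, -20.2, -4.5]
grip_width: 0.296
grasp_force: 14.4
```

```bash
python3 s.py
```

```text
ang -154.53773680342735 handle -1.2834756316848175 r 0.1739885469076447 Ft 19.913726242686945 Fr 5.168267134422446 M about C 3.4647602924817327 ft [-3.29558005 -0.7468206   0.078249  ] q6 0.8897729427738457 x-yaw 23.933088786856498
```

Torque is 3.46 N m, firmly tight. I'll unload slowly while holding.

Call:
move_arm --plan '[[[0, 0.015, 0], -0.014, -0.6], [[0.001, 0.031, 0], -0.028, -0.6], [[0.003, 0.046, 0], -0.042, -0.6], [[0.005, 0.061, 0], -0.056, -0.6], [[0.008, 0.076, 0], -0.069, -0.6], [[0.012, 0.091, 0], -0.083, -0.6], [[0.012, 0.091, 0], -0.083, -0.6], [[0.012, 0.091, 0], -0.083, -0.6]]'

```text
t: 19.25
position: [0.461, -0.0372, 0.0646]
orientation: [0.002, 0.943, 0.332, 0.002]
force: [6.4, -6.6, -3.0]
grip_width: 0.287
grasp_force: 14.5
```

```bash
python3 s.py
```

```text
ang -139.8456855258208 handle -1.0270509630187439 r 0.17398510350796095 Ft 9.142466152972496 Fr -0.6709374478071706 M about C 1.5906529199429493 ft [-1.00704542 -1.09204108  0.03834383] q6 0.5577918659295461 x-yaw 38.75534022595778
```

Run:
```python
from h import *
o=arm.get_obs();f=arm.grab_frame("wrist");cv2.imwrite("pics/w7.png",f["frame"][:,:,::-1])
m=f["frame"].max(2)<60
for r in range(190,340,15):
    x=np.flatnonzero(m[r,150:500])+150
    if len(x): 
        g=np.split(x,np.flatnonzero(np.diff(x)>2)+1);print(r,[(a[0],a[-1]) for a in g if len(a)>5])
```

```text
205 [(np.int64(286), np.int64(303))]
220 [(np.int64(287), np.int64(312)), (np.int64(322), np.int64(350))]
235 [(np.int64(287), np.int64(351))]
250 [(np.int64(289), np.int64(350))]
265 [(np.int64(289), np.int64(350))]
280 [(np.int64(290), np.int64(351)), (np.int64(406), np.int64(430))]
295 [(np.int64(256), np.int64(287)), (np.int64(292), np.int64(379)), (np.int64(406), np.int64(428))]
310 [(np.int64(247), np.int64(287)), (np.int64(292), np.int64(388)), (np.int64(414), np.int64(428))]
325 [(np.int64(150), np.int64(233)), (np.int64(238), np.int64(287)), (np.int64(293), np.int64(397)), (np.int64(402), np.int64(499))]
```

View pics/w7.png

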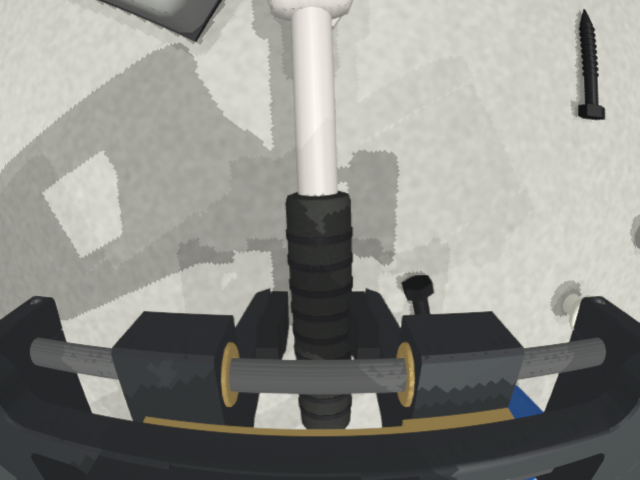

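The view shows the handle still centred in the fingers (grip about x 320), at 1.6 N m and easing elastically. I'll keep unloading.

Call:
move_arm --plan '[[[0, 0.015, 0], -0.014, -0.6], [[0.001, 0.031, 0], -0.028, -0.6], [[0.003, 0.046, 0], -0.042, -0.6], [[0.005, 0.061, 0], -0.056, -0.6], [[0.005, 0.061, 0], -0.056, -0.6], [[0.005, 0.061, 0], -0.056, -0.6]]'

```text
t: 19.8
position: [0.4811, -0.0578, 0.0641]
orientation: [0.001, 0.911, 0.413, 0.002]
force: [6.4, 0.3, -1.7]
grip_width: 0.291
grasp_force: 14.6
```

```bash
python3 s.py
```

```text
ang -130.37139331619852 handle -0.8616933696647862 r 0.17424658845491825 Ft 4.682436161627264 Fr -4.42395059046685 M about C 0.8158985268214929 ft [ 0.19940251 -0.92734896 -0.10023294] q6 0.35191330444263713 x-yaw 48.82261480950666
```

Call:
move_arm --plan '[[[0, 0.015, 0], -0.014, -0.6], [[0.001, 0.031, 0], -0.028, -0.6], [[0.003, 0.046, 0], -0.042, -0.6], [[0.005, 0.061, 0], -0.056, -0.6], [[0.005, 0.061, 0], -0.056, -0.6], [[0.005, 0.061, 0], -0.056, -0.6]]'

```text
t: 20.3
position: [0.5046, -0.0749, 0.0636]
orientation: [-0.001, 0.871, 0.492, 0.001]
force: [2.9, 3.1, -0.2]
grip_width: 0.294
grasp_force: 14.8
```

```bash
python3 s.py
```

```text
ang -120.81010100425912 handle -0.6948173380758229 r 0.17448321966492994 Ft 0.8832223617105203 Fr -4.128177054898876 M about C 0.1541074813513149 ft [ 0.58266654 -0.62036386 -0.21050935] q6 0.1594724887638013 x-yaw 58.90834634935012
```

Call:
move_arm --plan '[[[0, 0.01, 0], -0.01, -0.6], [[0, 0.01, 0], -0.01, -0.6], [[0, 0.01, 0], -0.01, 0.1], [[0, 0.01, 0], -0.01, 0.1], [[0, 0.01, 0], -0.01, 0.1], [[0, 0.01, 0], -0.01, 0.1], [[0, 0.01, 0], -0.01, 0.1], [[0, 0.01, 0], -0.01, 0.1], [[0, 0.01, -0.05], -0.01, 0.1], [[0, 0.01, -0.12], -0.01, 0.1], [[0, 0.01, -0.2], -0.01, 0.1], [[0, 0.01, -0.25], -0.01, 0.1], [[0, 0.01, -0.25], -0.01, 0.1], [[0, 0.01, -0.25], -0.01, 0.1]]'

```text
t: 21.47
position: [0.5087, -0.0783, 0.1904]
orientation: [0.002, 0.863, 0.504, 0.001]
force: [-0.3, -0.3, -1.4]
grip_width: 0.55
grasp_force: 0.0
```

Run:
```python
from h import *
import pickle
D=pickle.load(open("d0.pkl","rb"))
fs=[arm.grab_frame("side")["frame"]for _ in range(6)]
print("motion px",(cv2.absdiff(fs[0],fs[5]).max(2)>25).sum(),arm.get_obs()["force"],arm.get_obs()["position"])
s=arm.grab_frame("scene");d=cv2.absdiff(s["frame"],D["scene"]["frame"]).max(2)
for n,(u,v) in dict(cup=(195,282),lag1=(252,257),knob=(252,313),sock=(284,352),lag2=(357,310),tb=(183,372)).items():
    h=14;p=s["frame"];t=D["scene"]["frame"][v-h:v+h,u-h:u+h];r=cv2.matchTemplate(p[v-34:v+34,u-34:u+34],t,cv2.TM_CCOEFF_NORMED);_,m,_,l=cv2.minMaxLoc(r);print(n,m,l[0]-20,l[1]-20)
o=arm.get_obs();f=arm.grab_frame("wrist")
m=(f["frame"][150:,220:420].max(2)<60)
cv2.imwrite("pics/w8.png",f["frame"][:,:,::-1])
for r in range(100,290,20):
    x=np.flatnonzero(f["frame"][r,100:600].max(1)<60)+100;print(r,x.min() if len(x) else None,x.max() if len(x) else None)
```

```text
motion px 1459 [ 0.35743252 -0.92759096 -0.36301705] [ 0.5066566  -0.07757073  0.18694969]
cup 0.9312691688537598 0 0
lag1 0.9825778007507324 -4 1
knob 0.9975348711013794 0 0
sock 0.9921244978904724 0 0
lag2 0.9920833110809326 0 0
tb 0.9827690720558167 0 0
100 None None
120 500 509
140 492 501
160 484 493
180 301 491
200 301 335
220 302 334
240 301 334
260 302 334
280 302 333
```

The handle stayed where it was released and the stock is in place. I'll let things settle, then hand in.

Call:
move_arm --plan '[[[0, 0, -0.05], 0, 0.1], [[0, 0, -0.05], 0, 0.1], [[0, 0, -0.05], 0, 0.1], [[0, 0, -0.05], 0, 0.1], [[0, 0, -0.05], 0, 0.1], [[0, 0, -0.05], 0, 0.1], [[0, 0, -0.05], 0, 0.1], [[0, 0, -0.05], 0, 0.1]]'

```text
t: 22.53
position: [0.5073, -0.0778, 0.213]
orientation: [-0.0, 0.864, 0.504, -0.0]
force: [0.6, 0.1, -0.7]
grip_width: 0.55
grasp_force: 0.0
```

```bash
python3 -c "
from workcell import arm
print(arm.close_job())"
```

```text
the job is handed in; nothing more can be done
None
```

I flipped the lever to tighten, swung the handle back free, pulled the bolt up to about 3.5 N m, released the ratchet on the bolt, and handed the job in at about 22.5 s. The hand-in gave no verdict, and the bolt's final angle and lever position could not be read directly; spare_lag_1's picture match shifted about 4 pixels, the other loose pieces not at all.

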